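Seat the ticket post in the slate board

TASK

Draw the wooden ticket post out of its parking block, set the tip of its pin on the slate strip of the serving board within 20 mm of either end of the strip's window, and slide it lightly along the middle of the strip until it drops into the unmarked blind hole. Then push it fully home, upright with its wooden shoulder down on the slate, and let go. Never press or push on the board with the post by more than 20 N, never let the post fall over, and leave the ramekin, the tape roll and the bench scraper where they are.

Things in the scene. Friction and masses are not known exactly. Their poses are not given: they have to be found in the camera images.
- ticket_post: Loose card holder, 120 g (20% either way): a round light wooden barrel 26 mm in diameter, 56 mm tall, two steel cheeks 8 mm high on its top; below it a steel pin 10 mm in diameter, 17 mm long, the last 5 mm tapering to a 4.4 mm tip. Origin at the tip's centre, z up the pin; the barrel's shoulder is at z = 17 mm, its top at 73 mm. Starts upright in the parking block.
- post_center (a point): Grasp centre of the ticket post: on its axis, half-way up the wooden barrel, 45 mm above the pin's tip and 28 mm above the barrel's shoulder.
- post_tip (a point): Centre of the tip of the ticket post's pin.
- parking_block: Fixed dark wooden block 64 x 64 x 30 mm with one hole 15 mm in diameter and 22 mm deep at the middle of its top, in which the post starts, its shoulder resting on the block's top. Origin at the centre of its underside, z up.
- ticket_board: Fixed wooden serving board, 90 mm (its x) by 330 mm (its y, the long way) by 36 mm high; origin at the centre of its underside, z up. In its middle a window 62 mm (x) by 150 mm (y) shows a dark slate strip, whose surface is 33 mm above the origin, 3 mm below the wood. The slate rests on a springy pad: it yields straight down about 1 mm for each 2 N, at most 8 mm.
- slate_mid (a point): Middle of the slate strip's surface (not the hole), axes as the board's. The only hole is somewhere on the strip's long middle line (x = 0, y anywhere from -45 to +45 mm from here, different each time, not given): blind, unmarked, 12.5 mm in diameter, small chamfer, 21 mm deep. The pin is home when the post's shoulder lies on the slate: its tip 17 mm below this point.
- ramekin: White ramekin, 82 mm in diameter, 48 mm high, a bystander; origin at the centre of its underside.
- tape_roll: Brown tape roll lying flat, 76 mm in diameter, 18 mm high, a bystander; origin at the centre of its underside.
- bench_scraper: Bench scraper with a wooden grip, lying flat, 93 x 130 x 22 mm, a bystander; origin at the centre of its underside.

How it is judged:
By the outcome, as a careful person would: the job done as asked, in the order asked, and still so for the second after the job is handed in, with the robot touching nothing.
It also fails if it takes over 61 s, if anything falls off the work surface, if the arm or the gripper's body presses on something with over 40 N, if the wrist force passes 120 N, or if a joint passes its speed limit or range.

ROBOT

A 6-joint arm with a two-finger parallel gripper is mounted at the origin on a cart in front of the work surface, level with it; the furniture and walls round the work are solid. World frame = base frame: x ahead of the robot, y to its left, z up, the work surface at z = 0. Lengths are in mm, angles in rad, forces in N, time in s.
With the tool pointing down it reaches from about 350 to 875 mm from the base axis. Payload 4.2 kg.
Tool frame: the origin (TCP) lies on the mounting face of the last link; the fingertips stand 173 mm ahead of it and the grasp point (between the pads) lies grip_point_offset ahead of it (grip_point_offset is the distance from the TCP to the grasp point, in mm); z points along the fingers, y is the line along which they close (so a half turn about z gives the same grasp; the last joint's range is limited). The gripper opens to 85 mm and grips with 20 to 120 N. Pads are 22 mm wide; open, the fingers measure 114 mm over their backs; the gripper's body (76 mm by 85 mm) begins 54 mm behind the grasp point. The pads swing forward as they close: fully open they stand 13 mm farther back than shut.
Start: joints at [1.408, 0.385, 0.008, 0, -1.194, -0.259], TCP at [255.844, 570.214, 404.712] pointing down, gripper open.
Joint ranges: [-3.14, 3.14], [-1.21, 2.06], [-1.07, 1.41], [-3.16, 2.05], [-2.99, -0.16], [-3.1, 3.1]. Speed limits (rad/s): [2.79, 2.79, 3.14, 3.14, 3.14, 3.14].

INTERFACE

Orientations are given as a unit quaternion [x, y, z, w].
In Python, from bench import read_state, get_image, job_done, recognise, place_of, grip_point_offset gives the robot as it stands. The module is installed in compiled form; this text tells all that it offers.
- The arm moves only by the tool carry_out, never from a script. Its arguments are lists of equal length, an entry for each row: "slide": the shift along the tool's x, y, z in m, a list of three; "roll": the turn about the tool's z in degrees; "claw": the finger opening in m, from 0 to 0.0854. A call has 1 to 8 rows; each row is the pose to reach, as a shift and turn from the pose commanded when the call began, along the tool's axes at that moment; what a row does not reach only later rows make up. A row lasts 1/8 s, in which the tool goes at most 62.5 mm and 10.7 degrees, less where a joint would pass 70% of its speed; a pose out of reach is approached as far as the arm can. A call with a gripper value outside its range is refused whole. The fingers move at their own pace and stop on an object; the grip force is fixed at half the most. Time passes only in rows, so rows that repeat a pose let the fingers close. It gives the time, the measured TCP pose, the force, the opening and the grip force at its end, in the units of the state.
- read_state(): the state, without advancing time (a new reading comes with each control period).
- get_image(name): name is "side" or "top" or "wrist"; returns a dict with "img" (400x640x3 uint8, red, green, blue), "z_map" (400x640 float32, mm along the optical axis (not along the pixel's ray), 0 where there is no reading), "mtx" (3x3 intrinsics, pixels), "k1" (the pictures are not rectified: a ray, as slopes to the right and down, at radius r is drawn at 1 + k1 r^2 times it, then the intrinsics apply), "world_from_camera" (4x4, takes a point from camera to world coordinates); the wrist camera has in their place "T_tool_cam" (4x4, takes a point from camera to tool coordinates, whose origin is the TCP and whose axes are the flange's). Camera axes: x right, y up, looking along -z (the intrinsics and any distortion apply to the point x, -y, -z); pixel columns grow to the right and rows downward; lengths in mm; the calibration is good to about 2 mm. A picture is of the moment at which its call begins: read the wrist's pose just before it.
- job_done(): hands the job in; it is judged then, once.
Trained networks look in a picture, given as the dict that the camera call returned (one of the last four; its "shot" number tells which), for a name from the list of things; names that differ only in an ending like _2 or _b are one class to them, and where a whole thing is asked for, a point or a joint stands for the part that bears it (a point fixed in the world has none). Each returns a list of dicts, best first, with "conf" (0 to 1); they miss things now and then, are a little off and sometimes report something else, mostly with a low value. They report only what shows in the picture. A call takes as long as a camera call.
- recognise(picture, thing): "at" ([column, row] in pixels, amid what is visible of it).
- place_of(picture, thing): "at" ([column, row] in pixels: a listed point, or the origin of a listed thing).
The state is a dict: "clock": time; "joints": joint angles; "joint_vel": joint speeds; "joint_efforts": joint torques, N m; "position": TCP position; "ee_rot": TCP orientation; "contact_force": force on the tool from outside, world axes, zero at the start; "wrist_torque": the same for the moment, N m; "gripper_width": finger opening in mm; "grasp_force": force on a finger pad.
Only numpy, scipy, OpenCV 4.12 (cv2) and the standard library are available. Lean on these libraries where they do the work, as an engineer would, in place of code of your own. Each camera call takes 0.05 s, during which the arm holds its last target. There are 200 camera calls.

## Working session

There is one attempt and no reset: what is moved stays moved. The work goes in short steps, Python scripts to look and compute and a tool call to move; the robot and the scene stay as the last step left them, time stands still between calls to the robot, and variables do not carry over. Pictures are saved under pics/ and viewed, at most 10 in all, crops included, and the job is handed in when it is done.

Besides the shell and the picture viewer there is one more tool, called after "Call:" as a command line: name --pt "numbers of a row" for each row, then --argument value for the rest. carry_out: Moves the arm, as the interface text tells. Its arguments: {"type":"object","properties":{"slide":{"type":"array"},"roll":{"type":"array"},"claw":{"type":"array"}},"required":["slide","roll","claw"]}

```bash
mkdir -p pics; cat > h.py <<'E'
import numpy as np, cv2
from bench import *
from scipy.spatial.transform import Rotation as R
def cam(name):
    s=read_state(); p=get_image(name)
    if 'world_from_camera' in p: T=np.array(p['world_from_camera'])
    else:
        W=np.eye(4); W[:3,:3]=R.from_quat(s['ee_rot']).as_matrix(); W[:3,3]=s['position']; T=W@np.array(p['T_tool_cam'])
    p['T']=T; return p
def ray(p,uv):
    K=np.array(p['mtx']); d=np.array([(uv[0]-K[0,2])/K[0,0],(uv[1]-K[1,2])/K[1,1]]); x=d.copy()
    for _ in range(20): x=d/(1+p['k1']*(x@x))
    return p['T'][:3,:3]@np.array([x[0],-x[1],-1.]),p['T'][:3,3]
def onz(p,uv,z):
    r,o=ray(p,uv); return o+r*(z-o[2])/r[2]
def dep(p,uv):
    r,o=ray(p,uv); z=p['z_map'][int(round(uv[1])),int(round(uv[0]))]; return o+r*z
def save(p,n): cv2.imwrite('pics/'+n,p['img'][:,:,::-1])
def totool(v):
    return R.from_quat(read_state()['ee_rot']).inv().apply(v)
np.set_printoptions(precision=1,suppress=True)
E
python3 - <<'E'
from h import *
s=read_state(); print({k:np.array(v) for k,v in s.items()}); print('gpo',grip_point_offset if not callable(grip_point_offset) else grip_point_offset())
print(R.from_quat(s['ee_rot']).as_matrix())
Z=dict(post_center=58,parking_block=0,ticket_board=0,slate_mid=33,ramekin=0,tape_roll=0,bench_scraper=0)
for c in ['top','side']:
    p=cam(c); save(p,c+'.png')
    for n,z in Z.items():
        for d in place_of(p,n)[:2]: print(c,n,d['conf'],np.array(d['at']),onz(p,d['at'],z))
a=cv2.imread('pics/top.png');
E
```

```text
{'clock': array(0.), 'joints': array([ 1.4,  0.4,  0. , -0. , -1.2, -0.3]), 'joint_vel': array([-0.,  0.,  0.,  0., -0., -0.]), 'joint_efforts': array([ -0. , -39.2,  18.8,   4.2,  -0. ,  -0. ]), 'position': array([255.8, 570. , 403.6]), 'ee_rot': array([ 1. , -0.2, -0. ,  0. ]), 'contact_force': array([-0.3, -0.3, -0.4]), 'wrist_torque': array([ 0., -0., -0.]), 'grasp_force': array(0.), 'gripper_width': array(85.2)}
gpo 154.70000000000002
[[ 0.9 -0.4 -0. ]
 [-0.4 -0.9 -0. ]
 [ 0.   0.  -1. ]]
top post_center 0.39 [448.8 225.5] [ 470.6 -276.9   58. ]
top parking_block 0.89 [441.8 227.4] [ 470.2 -272.5    0. ]
top parking_block 0.74 [445.4 227.5] [ 470.1 -284.4    0. ]
top ticket_board 0.94 [283.3 215.5] [494.7 247.9   0. ]
top slate_mid 0.78 [285.8 218.1] [482.4 236.5  33. ]
top ramekin 0.72 [375.7 234.3] [441.6 -55.9   0. ]
top ramekin 0.55 [179.8 229.7] [437.8 586.3   0. ]
top tape_roll 0.69 [292.8 168.7] [653.5 222.9   0. ]
top bench_scraper 0.8 [181.2 230. ] [436.9 581.6   0. ]
side post_center 0.52 [332.  152.2] [ 472.5 -259.8   58. ]
side parking_block 0.6 [329.  171.1] [ 486.7 -214.8    0. ]
side ticket_board 0.9 [337.5 243. ] [496.5 261.3   0. ]
side slate_mid 0.75 [341.4 229.6] [483.5 239.3  33. ]
side ramekin 0.61 [349.1 192.2] [428.  -46.5   0. ]
side tape_roll 0.55 [331.  166.2] [ 475.8 -256.4    0. ]
side bench_scraper 0.89 [373.1 317.2] [437.4 580.6   0. ]
```

View pics/top.png

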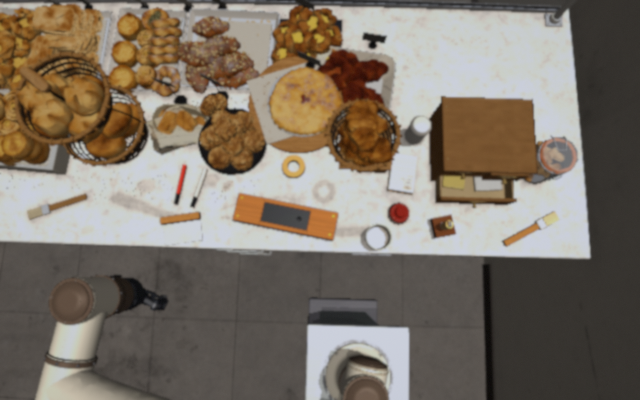

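View pics/side.png

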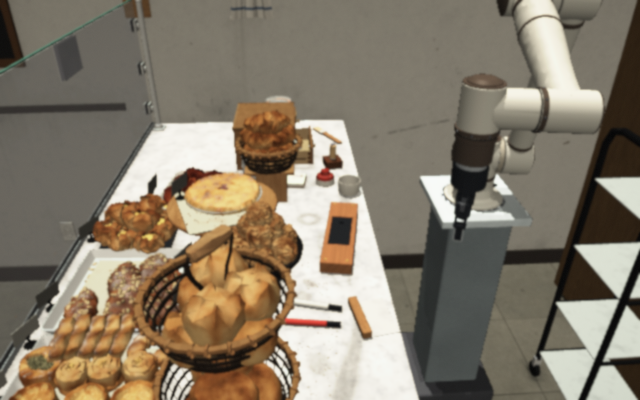

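The top view shows the board at about (285,216), yawed roughly 10°. The post sits in its block at (444,226), the ramekin is at (376,237) and the scraper is at (180,217). The side view agrees. I'll fly over the board first, then on to the post.

```bash
python3 - <<'E'
from h import *
p=cam('wrist'); print(np.array(p['T_tool_cam']),np.array(p['mtx'])); 
s=read_state(); q=R.from_quat(s['ee_rot']); M=q.as_matrix();print(M, s['joints'])
t=cam('top')
a,b=onz(t,(235,208),36),onz(t,(338,226),36); print(a,b)
for tgt in ([470,240,370],[450,-277,330]): print(q.inv().apply(np.array(tgt)-s['position']))
E
```

```text
[[-0.   0.9  0.3 81.6]
 [ 1.   0.   0.  -0.9]
 [ 0.   0.3 -0.9 31. ]
 [ 0.   0.   0.   1. ]] [[313.7   0.  317.3]
 [  0.  313.7 203.2]
 [  0.    0.    1. ]]
[[ 0.9 -0.4  0. ]
 [-0.4 -0.9  0. ]
 [ 0.  -0.  -1. ]] [ 1.4  0.4  0.   0.  -1.2 -0.3]
[509.9 400.9  36. ] [461.5  69.2  36. ]
[330.6 213.6  34.7]
[524.  693.4  74.7]
```

Call:
carry_out --pt "0.03 0.02 0.005" --pt "0.08 0.052 0.01" --pt "0.13 0.085 0.015" --pt "0.18 0.117 0.02" --pt "0.23 0.15 0.025" --pt "0.28 0.182 0.03" --pt "0.32 0.205 0.035" --pt "0.33 0.213 0.035" --roll '[-2,-4,-6,-8,-10,-12,-14,-16]' --claw '[0.06,0.06,0.06,0.06,0.06,0.06,0.06,0.06]'

```text
clock: 1.9
position: [470.8, 238.5, 369.4]
ee_rot: [0.997, -0.072, -0.0, 0.0]
contact_force: [0.3, 0.4, 0.3]
gripper_width: 59.6
grasp_force: 0.0
```

```bash
python3 - <<'E'
from h import *
s=read_state(); p=cam('wrist'); save(p,'w1.png'); print(s['position'],R.from_quat(s['ee_rot']).as_matrix(),s['joints'])
for n,z in dict(slate_mid=33,ticket_board=0,tape_roll=0).items():
    for d in place_of(p,n)[:2]: print(n,d['conf'],np.array(d['at']),onz(p,d['at'],z),dep(p,d['at']))
q=R.from_quat(s['ee_rot']);print(q.inv().apply(np.array([455,-277,300])-s['position']))
E
```

```text
[470.8 238.5 369.4] [[ 1.  -0.1 -0. ]
 [-0.1 -1.  -0. ]
 [-0.   0.  -1. ]] [ 0.8  0.2 -0.3  0.  -1.   0.6]
slate_mid 0.66 [312.3 169.9] [485.5 242.1  33. ] [485.5 242.1  33.3]
ticket_board 0.64 [314.6 161.4] [487.3 239.8   0. ] [493.6 238.6  33.3]
[ 58.9 512.3  69.7]
```

View pics/w1.png

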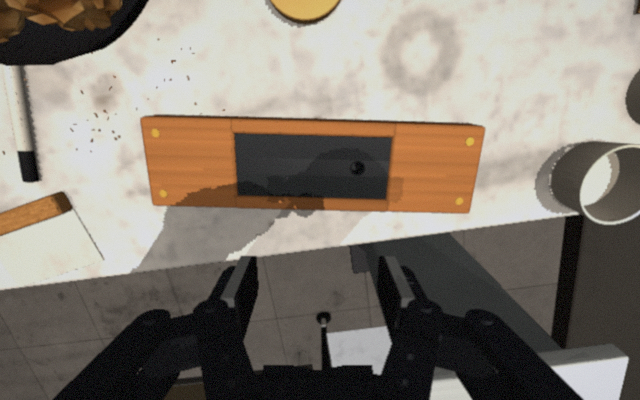

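The wrist view shows the board from (143,117) to (484,212). The slate window runs from (236,133) to (392,200), with a dark spot near (357,168) that may be the hole. The ramekin is at (615,185).

```bash
python3 - <<'E'
from h import *
p=cam('wrist')
vv,uu=np.mgrid[100:225,130:500]; P=np.array([dep(p,(u,v)) for u,v in zip(uu.ravel(),vv.ravel())])
def fit(m):
    m=m.reshape(uu.shape).astype(np.uint8); m=cv2.morphologyEx(m,cv2.MORPH_OPEN,np.ones((3,3)))
    n,l,st,_=cv2.connectedComponentsWithStats(m); k=1+np.argmax(st[1:,4]); Q=P[(l==k).ravel()]
    r=cv2.minAreaRect(Q[:,:2].astype(np.float32)); print(r,np.median(Q[:,2])); 
fit((P[:,2]>28)&(P[:,2]<45))
g=p['img'][100:225,130:500].max(2).ravel()
hsv=cv2.cvtColor(p['img'],cv2.COLOR_RGB2HSV)[100:225,130:500]
fit(((P[:,2]>25)&(P[:,2]<34.6)))
print(p['z_map'][160:177:2,348:368:2])
c=p['img'][150:186,335:380].mean(2); print(c[::3,::3])
print(dep(p,(357,168)), onz(p,(357,168),33))
E
```

```text
((488.31561279296875, 242.4246368408203), (329.3739013671875, 91.08460998535156), 80.10668182373047) 35.19542748320521
((488.2860107421875, 242.06982421875), (153.3109588623047, 64.47427368164062), 80.37715911865234) 32.82043580746986
[[309.6 307.8 307.6 308.8 310.3 309.2 309.2 309.  308.7 308.4]
 [309.1 309.6 310.4 309.6 330.7 329.3 330.3 331.9 310.2 309.6]
 [309.6 311.3 310.2 311.9 331.4 332.  330.9 331.5 323.8 310.8]
 [310.2 310.9 309.9 331.6 331.5 332.3 331.9 332.7 322.3 312.4]
 [311.4 310.4 311.4 330.9 332.  331.1 329.8 327.8 319.3 313.3]
 [312.8 311.1 311.8 313.2 324.9 326.5 325.  321.7 315.4 311.7]
 [312.3 311.6 310.9 312.9 313.6 318.6 316.9 314.  313.2 311.5]
 [313.2 312.3 311.2 312.8 312.1 313.4 313.9 313.8 313.6 313.2]
 [313.  313.9 314.7 313.3 312.9 313.1 313.4 314.2 313.7 313.5]]
[[47.  40.7 35.  42.7 35.7 42.3 45.3 44.3 44.3 50.3 51.3 52.  54.  51.3
  59.3]
 [43.  44.7 43.3 39.3 41.3 43.  45.7 45.3 39.3 39.3 39.7 55.3 54.3 56.
  55. ]
 [37.3 42.7 37.7 41.7 40.  42.  44.3 43.3 41.7 44.3 42.3 44.7 39.7 47.7
  48. ]
 [44.3 48.  50.  48.7 49.3 47.7 52.  45.  36.3 43.3 48.  53.  46.7 50.3
  60.3]
 [48.3 47.  49.  52.  50.3 50.7 48.  45.3 20.  16.  35.7 54.7 55.3 54.
  58.3]
 [48.  51.3 53.7 50.7 49.3 46.  32.  51.3 12.7  2.7 10.3 51.3 53.  52.
  52.3]
 [47.3 47.7 50.7 50.7 52.7 47.  25.7 39.7 16.   4.3 22.7 48.3 46.7 51.
  49. ]
 [45.7 50.3 46.3 43.7 49.7 51.  42.3  2.3 13.3  7.7 26.3 55.  50.3 50.
  50.3]
 [42.3 44.7 47.  45.3 48.3 48.3 47.3 38.7 30.7 40.7 49.3 47.3 50.3 50.3
  50. ]
 [34.  38.7 32.3 40.  40.7 35.7 38.7 41.7 37.  38.3 37.  38.  40.3 38.7
  44.3]
 [37.7 38.3 43.  33.3 42.  44.7 36.7 39.7 35.7 37.3 38.  42.  41.3 42.3
  37.3]
 [39.7 35.  37.7 42.  43.  34.  37.7 40.3 41.3 36.3 37.3 45.3 39.  40.7
  39.7]]
[475.2 198.7  11.6] [480.1 200.7  33. ]
```

Call:
carry_out --pt "0.005 0.03 0.01" --pt "0.01 0.09 0.02" --pt "0.02 0.15 0.03" --pt "0.03 0.21 0.04" --pt "0.04 0.27 0.05" --pt "0.045 0.33 0.05" --pt "0.05 0.39 0.05" --pt "0.055 0.45 0.05" --roll '[0,0,0,0,0,0,0,0]' --claw '[0.06,0.06,0.06,0.06,0.06,0.06,0.06,0.06]'

```text
clock: 3.15
position: [460.6, -213.4, 320.1]
ee_rot: [0.998, -0.07, 0.001, 0.0]
contact_force: [1.5, -0.2, -0.1]
gripper_width: 59.9
grasp_force: 0.0
```

Call:
carry_out --pt "0.0 0.05 0.01" --pt "0.0 0.06 0.02" --pt "0.0 0.06 0.02" --roll '[0,0,0]' --claw '[0.06,0.06,0.06]'

```text
clock: 3.52
position: [451.7, -271.5, 298.8]
ee_rot: [0.997, -0.071, -0.001, -0.0]
contact_force: [-0.3, 0.3, 0.4]
gripper_width: 59.8
grasp_force: 0.0
```

```bash
python3 - <<'E'
from h import *
s=read_state(); p=cam('wrist'); save(p,'w2.png'); print(s['position'],s['clock'],s['contact_force'],s['joints'])
for n,z in dict(post_center=58,post_tip=13,parking_block=0).items():
    for d in place_of(p,n)[:2]: print(n,d['conf'],np.array(d['at']),onz(p,d['at'],z),dep(p,d['at']))
E
```

```text
[ 451.7 -271.5  298.8] 3.525 [-0.3  0.3  0.4] [-0.2  0.3 -0.4 -0.  -0.9  1.7]
post_center 0.92 [306.6 196.4] [ 468.7 -265.3   58. ] [ 479.8 -268.2   94.3]
post_tip 0.74 [311.6 178. ] [ 470.3 -268.2   13. ] [ 482.5 -271.    62.6]
parking_block 0.93 [311.2 175.7] [ 469.2 -267.5    0. ] [ 482.9 -270.7   57.7]
```

View pics/w2.png

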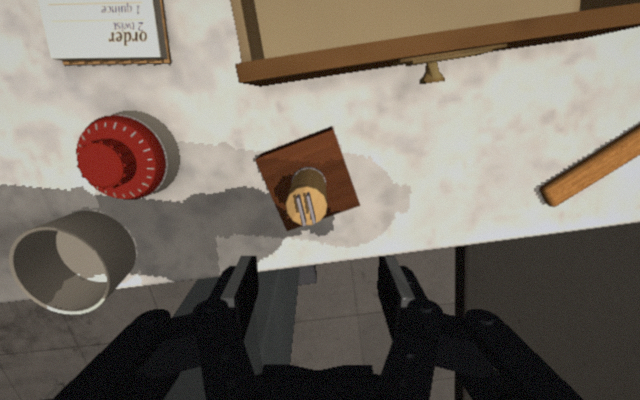

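The post's top disc, with its steel cheeks, is at (306,205) on the block at (307,178). The depth map showed the hole at about y = -42 on the strip. I'll compute the grasp shift now.

```bash
python3 - <<'E'
from h import *
s=read_state(); p=cam('wrist')
a=onz(p,(306.5,206),86); print(a, dep(p,(316,214)),dep(p,(296,207)))
# block top corners
C=np.array([onz(p,c,30)[:2] for c in [(255,157),(332,128),(358,204),(287,230)]]); print(C,C.mean(0))
# barrel top disc by depth
vv,uu=np.mgrid[180:235,280:335]; P=np.array([dep(p,(u,v)) for u,v in zip(uu.ravel(),vv.ravel())])
Q=P[(P[:,2]>80)&(P[:,2]<100)]; print(cv2.minEnclosingCircle(Q[:,:2].astype(np.float32)),np.median(Q,axis=0))
q=R.from_quat(s['ee_rot']); g=q.inv()
for x in ([469.2,-267.,213],): print(g.apply(np.array(x)-s['position']))
E
```

```text
[ 471.9 -265.7   86. ] [ 465.6 -270.7   85.3] [ 471.9 -259.    85.2]
[[ 498.  -227.8]
 [ 511.3 -289. ]
 [ 449.  -302.3]
 [ 434.6 -241.8]] [ 473.2 -265.2]
((471.0336608886719, -266.28155517578125), 12.937934875488281) [ 472.5 -266.5   85.9]
[16.1 -6.  87.3]
```

Call:
carry_out --pt "0.01 -0.004 0.01" --pt "0.018 -0.007 0.03" --pt "0.018 -0.007 0.05" --pt "0.018 -0.007 0.07" --pt "0.018 -0.007 0.085" --pt "0.018 -0.007 0.085" --pt "0.018 -0.007 0.085" --pt "0.018 -0.007 0.085" --roll '[1.6,1.6,1.6,1.6,1.6,1.6,1.6,1.6]' --claw '[0.06,0.06,0.06,0.06,0.06,0.04,0.036,0.036]'

```text
clock: 4.78
position: [470.9, -267.6, 215.5]
ee_rot: [0.996, -0.085, 0.001, 0.0]
contact_force: [0.1, -0.5, -0.1]
gripper_width: 35.8
grasp_force: 0.0
```

```bash
python3 - <<'E'
from h import *
s=read_state(); p=cam('wrist'); save(p,'w3.png'); print(s['position'],s['ee_rot'],s['joints'])
vv,uu=np.mgrid[150:330:2,220:420:2]; P=np.array([dep(p,(u,v)) for u,v in zip(uu.ravel(),vv.ravel())])
Q=P[(P[:,2]>82)&(P[:,2]<88)&(abs(P[:,0]-471)<17)&(abs(P[:,1]+266)<15)]; print(cv2.minEnclosingCircle(Q[:,:2].astype(np.float32)))
E
```

```text
[ 470.9 -267.6  215.5] [ 1.  -0.1  0.   0. ] [-0.2  0.5 -0.4  0.  -0.7  1.6]
((471.3110656738281, -266.3790588378906), 13.016279220581055)
```

View pics/w3.png

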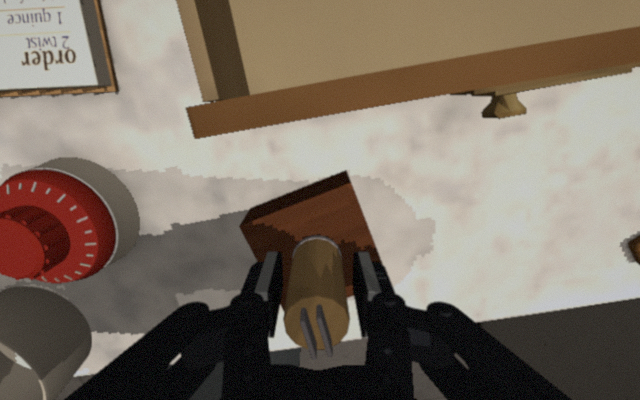

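The barrel sits between the pads, about 1 mm left of centre: barrel at 317 px, pads at about 320 px. I'll correct that and close.

Call:
carry_out --pt "0.0 -0.001 0.001" --pt "0.0 -0.001 0.001" --pt "0.0 -0.001 0.001" --pt "0.0 -0.001 0.001" --pt "0.0 -0.001 0.001" --pt "0.0 -0.001 0.001" --roll '[0,0,0,0,0,0]' --claw '[0.036,0.03,0.026,0.02,0.02,0.02]'

```text
clock: 5.58
position: [470.8, -266.6, 214.0]
ee_rot: [0.996, -0.085, 0.0, 0.0]
contact_force: [-0.8, -0.2, 3.7]
gripper_width: 25.0
grasp_force: 58.9
```

```bash
python3 - <<'E'
from h import *
for i in range(3):
    s=read_state(); get_image('wrist'); print(s['position'],s['contact_force'],s['wrist_torque'],s['gripper_width'],s['grasp_force'])
E
```

```text
[ 470.8 -266.6  214. ] [-0.8 -0.2  3.7] [-0.1  0.3  0. ] 25.043916052681013 58.90734750777483
[ 470.8 -266.6  214. ] [-0.6 -0.8  2.7] [-0.2  0.3  0. ] 24.496468851673928 58.92861150205135
[ 470.8 -266.6  214. ] [ 0.1 -0.3  4.9] [-0.2  0.3 -0. ] 24.776073915875447 58.95008264109492
```

Call:
carry_out --pt "0 0 -0.005" --pt "0 0 -0.015" --pt "0 0 -0.03" --pt "0 0 -0.055" --pt "0 0 -0.08" --pt "-0.003 -0.02 -0.09" --pt "-0.01 -0.06 -0.095" --pt "-0.017 -0.11 -0.095" --roll '[0,0,0,0,0,0,0,0]' --claw '[0.02,0.02,0.02,0.02,0.02,0.02,0.02,0.02]'

```text
clock: 6.72
position: [472.6, -154.5, 310.2]
ee_rot: [0.996, -0.086, 0.001, -0.0]
contact_force: [0.7, -0.4, -0.6]
gripper_width: 24.2
grasp_force: 59.0
```

Call:
carry_out --pt "-0.008 -0.05 0" --pt "-0.016 -0.1 0" --pt "-0.024 -0.15 0" --pt "-0.032 -0.2 0" --pt "-0.04 -0.25 0" --pt "-0.048 -0.3 0" --pt "-0.052 -0.327 0" --pt "-0.052 -0.329 0" --roll '[0,0,0,0,0,0,0,0]' --claw '[0.02,0.02,0.02,0.02,0.02,0.02,0.02,0.02]'

```text
clock: 7.72
position: [477.1, 179.5, 309.5]
ee_rot: [0.996, -0.084, 0.001, -0.001]
contact_force: [-0.2, -0.9, -1.4]
gripper_width: 24.6
grasp_force: 59.1
```

```bash
python3 - <<'E'
from h import *
s=read_state(); p=cam('wrist'); save(p,'w4.png'); print(s['clock'],s['position'],s['ee_rot'],s['contact_force'],s['gripper_width'])
for n in ('post_tip','post_center','slate_mid'):
    z={'slate_mid':33,'post_tip':s['position'][2]-201,'post_center':s['position'][2]-156}[n]
    for d in place_of(p,n)[:1]: print(n,d['conf'],np.array(d['at']),z,onz(p,d['at'],z))
vv,uu=np.mgrid[0:300:2,100:640:2]; P=np.array([dep(p,(u,v)) for u,v in zip(uu.ravel(),vv.ravel())])
H=P[(P[:,2]<28)&(P[:,2]>8)&(abs(P[:,0]-480)<15)&(abs(P[:,1]-200)<25)]; print(len(H)); 
if len(H): print(H[:,:2].mean(0),H.min(0),H.max(0))
E
```

```text
7.725 [477.1 179.5 309.5] [ 1.  -0.1  0.  -0. ] [-0.2 -0.9 -1.4] 24.617755311575152
post_tip 0.95 [318.7 241.3] 108.54962290338102 [478.1 179.8 108.5]
post_center 0.75 [315.4 285.9] 153.54962290338102 [477.2 181.6 153.5]
slate_mid 0.84 [239.4 206.8] 33 [484.7 245.2  33. ]
37
[476.9 199.8] [474.3 194.4  10.3] [481.3 204.3  27.5]
```

View pics/w4.png

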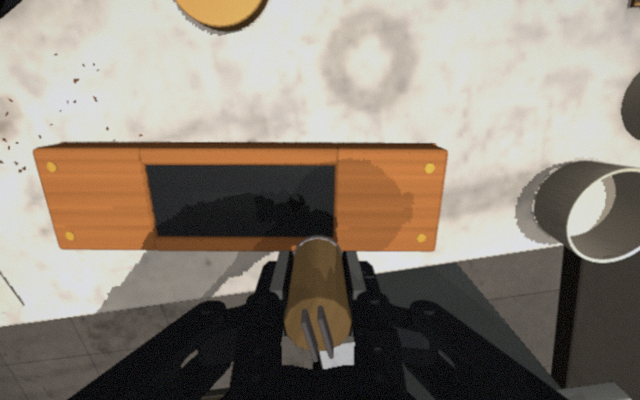

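The post hangs upright, with its pin tip about at (319,241), over the slate's -y end; the slate's right edge is at 336 px. I'll descend.

Call:
carry_out --pt "0 0.001 0.015" --pt "0 0.001 0.035" --pt "0 0.001 0.05" --pt "0 0.001 0.062" --pt "0 0.001 0.069" --pt "0 0.001 0.07" --pt "0 0.001 0.07" --pt "0 0.001 0.07" --roll '[0,0,0,0,0,0,0,0]' --claw '[0.02,0.02,0.02,0.02,0.02,0.02,0.02,0.02]'

```text
clock: 8.93
position: [477.1, 177.0, 239.2]
ee_rot: [0.996, -0.085, 0.0, -0.0]
contact_force: [0.1, 0.1, -1.6]
gripper_width: 24.4
grasp_force: 59.1
```

Call:
carry_out --pt "0 0 0.001" --pt "0 0 0.002" --pt "0 0 0.003" --pt "0 0 0.003" --roll '[0,0,0,0]' --claw '[0.02,0.02,0.02,0.02]'

```text
clock: 9.43
position: [477.0, 176.9, 235.6]
ee_rot: [0.996, -0.085, -0.0, 0.0]
contact_force: [-0.7, -0.5, -1.2]
gripper_width: 24.7
grasp_force: 59.1
```

Call:
carry_out --pt "0 0 0.001" --pt "0 0 0.002" --pt "0 0 0.003" --pt "0 0 0.003" --roll '[0,0,0,0]' --claw '[0.02,0.02,0.02,0.02]'

```text
clock: 9.93
position: [477.0, 176.9, 232.9]
ee_rot: [0.996, -0.085, 0.0, 0.0]
contact_force: [-1.4, -0.6, 1.7]
gripper_width: 24.9
grasp_force: 59.1
```

Call:
carry_out --pt "0 -0.001 0.0005" --pt "0 -0.003 0.0005" --pt "0 -0.005 0.0005" --pt "0 -0.007 0.0005" --pt "0 -0.009 0.0005" --pt "0 -0.011 0.0005" --pt "0 -0.013 0.0005" --pt "0 -0.014 0.0005" --roll '[0,0,0,0,0,0,0,0]' --claw '[0.02,0.02,0.02,0.02,0.02,0.02,0.02,0.02]'

```text
clock: 10.92
position: [479.4, 190.8, 232.2]
ee_rot: [0.996, -0.085, 0.0, -0.0]
contact_force: [-0.7, -1.6, 2.0]
gripper_width: 24.7
grasp_force: 59.4
```

Call:
carry_out --pt "0 -0.001 0" --pt "0 -0.002 0" --pt "0 -0.003 0" --pt "0 -0.004 0" --roll '[0,0,0,0]' --claw '[0.02,0.02,0.02,0.02]'

```text
clock: 11.42
position: [480.0, 194.8, 231.8]
ee_rot: [0.996, -0.085, -0.0, -0.0]
contact_force: [0.4, -0.2, -0.9]
gripper_width: 24.8
grasp_force: 59.1
```

Call:
carry_out --pt "0 -0.001 0" --pt "0 -0.002 0" --roll '[0,0]' --claw '[0.02,0.02]'

```text
clock: 11.68
position: [480.4, 196.7, 232.0]
ee_rot: [0.996, -0.085, -0.0, 0.0]
contact_force: [0.6, 0.3, -0.9]
gripper_width: 24.4
grasp_force: 59.1
```

Force vanished, so the tip is over the hole. I'll feel for the far edge to find the centre.

Call:
carry_out --pt "0 -0.001 0" --pt "0 -0.002 0" --roll '[0,0]' --claw '[0.02,0.02]'

```text
clock: 11.92
position: [480.7, 198.6, 232.2]
ee_rot: [0.996, -0.085, 0.0, -0.0]
contact_force: [0.3, 0.2, -1.9]
gripper_width: 24.5
grasp_force: 59.1
```

Call:
carry_out --pt "0 -0.001 0" --pt "0 -0.001 0.001" --roll '[0,0]' --claw '[0.02,0.02]'

```text
clock: 12.18
position: [480.9, 199.6, 231.2]
ee_rot: [0.996, -0.085, 0.0, -0.0]
contact_force: [-0.0, -0.4, -1.5]
gripper_width: 24.8
grasp_force: 59.1
```

Call:
carry_out --pt "0 0 0.001" --pt "0 0 0.002" --pt "0 0 0.003" --pt "0 0 0.003" --roll '[0,0,0,0]' --claw '[0.02,0.02,0.02,0.02]'

```text
clock: 12.68
position: [480.8, 199.3, 228.2]
ee_rot: [0.996, -0.085, -0.0, 0.0]
contact_force: [0.1, -1.8, 0.6]
gripper_width: 24.4
grasp_force: 59.2
```

Call:
carry_out --pt "0 0.001 0" --pt "0 0.001 0.001" --pt "0 0.001 0.002" --pt "0 0.001 0.002" --roll '[0,0,0,0]' --claw '[0.02,0.02,0.02,0.02]'

```text
clock: 13.18
position: [480.7, 198.6, 226.0]
ee_rot: [0.996, -0.085, -0.0, 0.0]
contact_force: [-0.7, -0.3, -1.4]
gripper_width: 24.3
grasp_force: 59.1
```

Call:
carry_out --pt "0 0.0005 0.001" --pt "0 0.0005 0.002" --pt "0 0.0005 0.003" --pt "0 0.0005 0.004" --pt "0 0.0005 0.005" --pt "0 0.0005 0.005" --roll '[0,0,0,0,0,0]' --claw '[0.02,0.02,0.02,0.02,0.02,0.02]'

```text
clock: 13.92
position: [480.6, 198.0, 221.1]
ee_rot: [0.996, -0.085, -0.0, 0.0]
contact_force: [-0.0, 0.6, -1.2]
gripper_width: 24.9
grasp_force: 59.1
```

Call:
carry_out --pt "0 0 0.001" --pt "0 0 0.002" --pt "0 0 0.003" --pt "0 0 0.003" --roll '[0,0,0,0]' --claw '[0.02,0.02,0.02,0.02]'

```text
clock: 14.42
position: [480.6, 198.0, 218.1]
ee_rot: [0.996, -0.085, -0.0, 0.0]
contact_force: [-1.1, 0.4, -0.7]
gripper_width: 24.8
grasp_force: 59.1
```

Call:
carry_out --pt "0 0 0.001" --pt "0 0 0.002" --pt "0 0 0.0025" --pt "0 0 0.0025" --roll '[0,0,0,0]' --claw '[0.02,0.02,0.02,0.02]'

```text
clock: 14.92
position: [480.7, 198.1, 215.9]
ee_rot: [0.996, -0.085, 0.0, -0.0]
contact_force: [-0.4, -0.0, 0.3]
gripper_width: 24.5
grasp_force: 59.2
```

Call:
carry_out --pt "0 0 0.001" --pt "0 0 0.001" --roll '[0,0]' --claw '[0.02,0.02]'

```text
clock: 15.18
position: [480.7, 198.1, 214.9]
ee_rot: [0.996, -0.085, 0.0, -0.0]
contact_force: [-1.1, 0.3, 3.2]
gripper_width: 24.5
grasp_force: 59.3
```

```bash
python3 - <<'E'
from h import *
s=read_state(); p=cam('wrist'); save(p,'w5.png'); print(s['position'],s['contact_force'],s['wrist_torque'])
E
```

```text
[480.7 198.1 214.9] [-1.1  0.3  3.2] [-0.1  0.3  0. ]
```

View pics/w5.png

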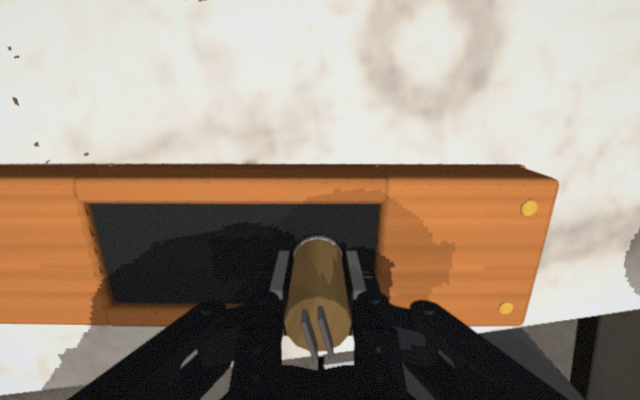

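The barrel's shoulder is down on the slate at about (320,240), upright, with the force rising as the pad compresses. I'll release.

Call:
carry_out --pt "0 0 -0.0005" --pt "0 0 -0.001" --pt "0 0 -0.001" --pt "0 0 -0.001" --pt "0 0 -0.001" --pt "0 0 -0.001" --roll '[0,0,0,0,0,0]' --claw '[0.02,0.024,0.027,0.032,0.044,0.05]'

```text
clock: 15.98
position: [480.6, 198.1, 215.6]
ee_rot: [0.996, -0.085, -0.0, 0.0]
contact_force: [0.1, -0.2, -0.3]
gripper_width: 50.3
grasp_force: 0.0
```

Call:
carry_out --pt "0 0 -0.005" --pt "0 0 -0.015" --pt "0 0 -0.03" --pt "0 0 -0.05" --pt "0 0 -0.075" --pt "0 0 -0.1" --pt "0 0 -0.105" --pt "0 0 -0.105" --roll '[0,0,0,0,0,0,0,0]' --claw '[0.05,0.05,0.05,0.05,0.05,0.05,0.05,0.05]'

```text
clock: 16.98
position: [480.4, 197.9, 321.0]
ee_rot: [0.996, -0.085, 0.0, -0.0]
contact_force: [-0.2, 0.1, -0.8]
gripper_width: 50.0
grasp_force: 0.0
```

```bash
python3 - <<'E'
from h import *
s=read_state(); p=cam('wrist'); save(p,'w6.png'); print(s['position'],s['contact_force'],s['clock'])
vv,uu=np.mgrid[100:330:2,220:420:2]; P=np.array([dep(p,(u,v)) for u,v in zip(uu.ravel(),vv.ravel())])
Q=P[(P[:,2]>80)&(P[:,2]<105)&(abs(P[:,0]-480)<20)&(abs(P[:,1]-198)<20)]; print(cv2.minEnclosingCircle(Q[:,:2].astype(np.float32)),np.median(Q,axis=0),np.percentile(Q[:,2],[5,95]))
E
```

```text
[480.4 197.9 321. ] [-0.2  0.1 -0.8] 16.975
((481.16607666015625, 198.86056518554688), 12.879924774169922) [483.2 198.8  88.3] [83.8 96.5]
```

View pics/w6.png

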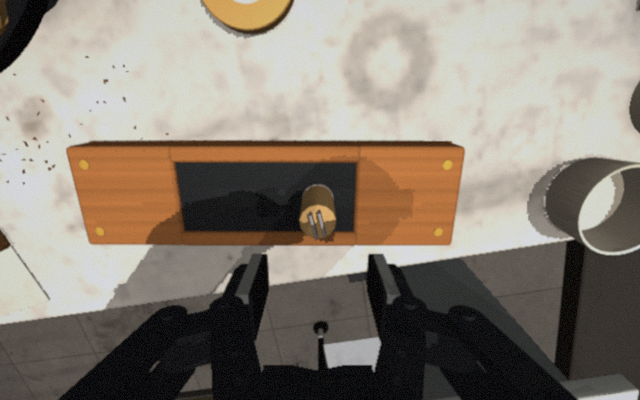

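The post stands upright at (318,212), its top at about z = 88 mm (89 mm expected on the slate). The gripper is clear.

```bash
python3 -c "
from bench import *
print(job_done())"
```

```text
the job is handed in; nothing more can be done
None
```

The ticket post was set down near one end of the slate strip and slid into the blind hole. It was then pushed home upright and released, and the job was handed in at about 17 s, with readings staying within about 5 N of pressing force.

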